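Morning tea at the library counter

ROBOT

A 6-joint arm with a two-finger parallel gripper is mounted at the origin on the work surface. World frame = base frame: x ahead of the robot, y to its left, z up, the work surface at z = 0. Lengths are in m, angles in degrees, forces in N, time in s.
With the tool pointing down it reaches from about 0.325 to 0.85 m from the base axis. Payload 15.5 kg.
Tool frame: the origin (TCP) lies at the very end of the fingers, on their centre line; the grasp point (between the pads) lies arm.grip_depth behind it (arm.grip_depth is the distance from the TCP to the grasp point, in m); z points along the fingers, y is the line along which they close (so a half turn about z gives the same grasp; the last joint's range is limited). The gripper opens to 91 mm and grips with 3 to 60 N. Pads are 32 mm wide; open, the fingers measure 118 mm over their backs; the gripper's body (76 mm by 178 mm) begins 60 mm behind the grasp point.
Start: joints at [62.882, 28.281, 77.091, -0, 74.628, -5.472], TCP at [0.231, 0.581, 0.214] pointing down, gripper open.
Joint ranges: [-166.48, 166.48], [-47.26, 123.95], [12.59, 153.08], [-70.14, 250.14], [6.76, 159.57], [-176.63, 176.63]. Speed limits (degrees/s): [108.29, 108.29, 147.25, 172.46, 172.46, 172.46].

INTERFACE

Orientations are given as a 3x3 rotation matrix whose columns are the frame's x, y, z axes.
In Python, from rig import arm gives the robot as it stands. Calls block until the motion is done:
- arm.move_to(position, orientation): joint-space move of the TCP to a pose.
- arm.move_l(position, orientation=None, feed=0.15): straight line of the TCP; orientation=None keeps the orientation; feed is the mean speed in m/s.
- arm.move_joints(angles): joint-space move.
- arm.grip(opening): finger opening in m; the grip force is fixed at half the most; returns when the fingers have stopped.
- arm.sleep(seconds).
- arm.solve_ik(position, orientation): joint angles nearest the present ones, or None.
- arm.snapshot(name): name is "side" or "top" or "wrist"; returns the picture (400x640x3 uint8, red, green, blue); there is no depth.
- arm.get_calibration(name): a dict with "intrinsics" (3x3 intrinsics, pixels), "cam_to_world" (4x4, takes a point from camera to world coordinates). Camera axes: x right, y down, z forward; pixel columns grow to the right and rows downward; lengths in m; the calibration is good to about 2 mm. The wrist camera is an equidistant fisheye: a pixel r from the principal point sees the ray r / f radians off the axis. A picture is of the moment at which its call begins: read the wrist's pose just before it. get_calibration takes no time and is no camera call; for the wrist camera it gives the pose at the moment of the call.
A pose or a line that the arm cannot do raises arm.Unreachable and nothing moves.
- arm.sign_off(): hands the job in; it is judged then, once.
Readings, each from a call of its own:
- arm.current_t(): time.
- arm.current_joint_positions(): joint angles.
- arm.current_dq(): joint speeds.
- arm.current_tau(): joint torques, N m.
- arm.current_ee_pos(): TCP position.
- arm.current_tool_rot(): TCP orientation.
- arm.current_force(): force on the tool from outside, world axes, zero at the start.
- arm.current_torque(): the same for the moment, N m.
- arm.current_width(): finger opening in m.
- arm.current_grasp_force(): force on a finger pad.
Only numpy, scipy, OpenCV 4.12 (cv2) and the standard library are available. Lean on these libraries where they do the work, as an engineer would, in place of code of your own. Each camera call takes 0.05 s, during which the arm holds its last target. There are 200 camera calls.

TASK

Serve morning tea at the loan counter: first put the loose lid on the sugar pot so that it sits fully home and level, and let go of it. Then take the serving tongs, close them on the scone, and hold the scone up in the tongs about 15 cm above its board; finish while still holding it up like that. Never touch the scone with the gripper itself, and leave the pot standing and the mug, the plant and the sachet box where they are.

Things in the scene. Friction and masses are not known exactly. Their poses are not given: they have to be found in the camera images.
- lid_knob (a point): Centre (half-way up) of the pale wooden knob of the sugar pot's loose lid, which starts on the counter, plug down. Knob: upright cylinder, 24 mm diameter, 25 mm tall. Under it a blue disc 92 mm in diameter, 5 mm thick (underside 17.5 mm below this point), then a white chamfered plug 64 mm in diameter, 8 mm deep (foot 25.5 mm below this point). About 120 g.
- lid_flange (a point): Centre of the underside of the lid's blue disc, 17.5 mm below the knob centre; this face rests on the pot's rim when the lid is home. z axis up out of the knob.
- pot_rim (a point): Centre of the mouth of the blue ceramic sugar pot, at rim height (70 mm above the counter). The pot is a straight cylinder of 84 mm outer and 74 mm inner diameter, so the lid's plug goes in with 5 mm of play all round. It is loose, about 400 g.
- pot: The same sugar pot; origin at the centre of its underside, z axis up. With sachets standing inside below the plug's depth.
- tongs_grip (a point): Centre of the serving tongs between the two black grips, half-way up (13 mm over the tongs' underside). They lie on their side, arms next to each other. x axis along them to the tips, y across (closing line), z up. Grips 76 mm long, centred here, 26 mm tall, about 45 mm wide over both when sprung open. Tongs about 230 mm long, 100 g, balancing within 10 mm of this point.
- tongs_tips (a point): Midway between the two flat steel tip pads of the tongs, 100 mm ahead of tongs_grip along the tongs' x and at the same height; same axes. Pads 46 mm long, 26 mm tall (undersides level with the grips'), 70 mm apart inside when sprung open, 44 mm apart (just touching the scone) with the arms parallel and 32 mm over the grips.
- tongs: The same tongs; origin at their underside, 13 mm below tongs_grip, same axes. Steel tail block 103 mm behind the origin, where both arms hinge; they move symmetrically and spring open. The spring pushes back on each finger with about 6 N when open, 9 N when closed on the scone: grips pressed to about 40 mm can be carried in the fingers with the tips still open.
- tongs_left (a joint): How far each arm of the tongs is closed: 0 sprung open, about 0.065 rad when closed on the scone, 0.15 at the stop.
- scone_center (a point): Centre (half-way up) of the scone, an upright golden cylinder 44 mm in diameter and 34 mm tall, about 40 g, standing on the board.
- scone: The same scone; origin at the centre of its underside.
- board: Round dark wooden board, fixed, 130 mm in diameter and 20 mm thick; origin at the centre of its underside, on the counter. The scone stands on it near the middle.
- mug: White mug, 76 mm in diameter, 90 mm tall, handle on its +y side; leave alone. Origin under its centre.
- plant: Small potted plant, 80 mm in diameter, 100 mm tall; leave alone. Origin under its centre.
- caddy: Open wooden box of sachets, 80 x 130 mm, 80 mm tall; leave alone. Origin under its centre.
Not all that is in view belongs to the job. What is shaped like the pot but purple or yellow is not meant.

How it is judged (in metres and radians):
On the way, in this order (a step that is already met when the one before it is completed fails the run):
1. the lid is home and level on the pot, let go (horizontal distance between lid_flange and pot_rim below 0.009 m and z of lid_flange in the frame of pot_rim between -0.004 and 0.003 m and angle between lid_flange's own z axis and vertical below 0.06 rad and contact force between the fingers and lid below 0.1 N), for 0.2 s.
2. the scone is held in the tongs, clear of the board (height (world z) of scone_center above 0.07 m and contact force between tongs and scone above 0.5 N and contact force between board and scone below 0.05 N), for 0.2 s.
At the end, for the whole second after the job is handed in: The lid is on the pot (centred within 9 mm, seated within 3 mm, tilt under 0.06 rad), the pot upright. The gripper holds the tongs; the scone is pinched between their tips, still, its underside at least 100 mm above the board (centre below 350 mm), untouched by gripper or arm (horizontal distance between lid_flange and pot_rim below 0.009 m and z of lid_flange in the frame of pot_rim between -0.004 and 0.003 m and angle between each of lid_flange, pot's own z axis and vertical below 0.06 rad and height (world z) of scone_center between 0.137 and 0.35 m and height (world z) of tongs_grip above 0.08 m and contact force between tongs and scone above 0.5 N and contact force between the fingers and tongs above 2 N and contact force between each of the fingers, the arm and scone below 0.05 N and x of scone_center in the frame of tongs_grip between 0.06 and 0.135 m and z of scone_center in the frame of tongs_grip between -0.028 and 0.028 m and y of scone_center in the frame of tongs_grip between -0.02 and 0.02 m and linear speed of scone below 0.03 m/s); the arm keeps its last pose, push and grip.
It fails at once if the gripper or arm touches the scone (contact force between any of the fingers, the arm and scone above 0.3 N).
It fails at once if the pot is tipped over (angle between pot's own z axis and vertical above 0.4 rad).
It fails at once if the mug, plant or sachet box is pushed from its place (distance of any of mug, plant, caddy from where it was at the start of the episode above 0.03 m).
It also fails if it takes over 64 s, if anything falls off the work surface, if the arm or the gripper's body presses on something with over 40 N, if the wrist force passes 120 N, or if a joint passes its speed limit or range.

## Working session

There is one attempt and no reset: what is moved stays moved. The work goes in short steps, each a Python script; the robot and the scene stay as the last script left them, time stands still between calls to the robot, and variables do not carry over. Pictures are saved under pics/ and viewed, at most 10 in all, crops included, and the job is handed in when it is done.

```bash
mkdir -p pics; python3 - <<'E'
from rig import arm
import cv2,numpy as np
for n in("top","side"):
    cv2.imwrite(f"pics/{n}0.png",arm.snapshot(n)[:,:,::-1]);c=arm.get_calibration(n);print(n,np.round(c["intrinsics"],1).tolist(),np.round(c["cam_to_world"],3).tolist())
c=arm.get_calibration("wrist");print(np.round(c["intrinsics"],1).tolist(),np.round(c["cam_to_world"],3).tolist(),arm.grip_depth,arm.current_tool_rot())
E
```

```text
top [[444.7, 0.0, 324.5], [0.0, 444.7, 197.2], [0.0, 0.0, 1.0]] [[-0.019, -0.996, 0.085, 0.499], [-1.0, 0.018, -0.005, -0.054], [0.003, -0.085, -0.996, 1.142], [0.0, 0.0, 0.0, 1.0]]
side [[460.4, 0.0, 317.4], [0.0, 460.4, 198.0], [0.0, 0.0, 1.0]] [[0.755, -0.442, 0.485, -0.059], [-0.656, -0.483, 0.58, -0.795], [-0.022, -0.756, -0.654, 0.94], [0.0, 0.0, 0.0, 1.0]]
[[309.7, 0.0, 323.4], [0.0, 309.7, 199.3], [0.0, 0.0, 1.0]] [[0.369, 0.902, 0.223, 0.168], [0.929, -0.358, -0.09, 0.606], [-0.001, 0.241, -0.971, 0.384], [0.0, 0.0, 0.0, 1.0]] 0.0188 [[-9.29490751e-01  3.68845087e-01 -4.96621592e-04]
 [ 3.68845405e-01  9.29490263e-01 -9.58066411e-04]
 [ 1.08226846e-04 -1.07369046e-03 -9.99999418e-01]]
```

View pics/top0.png

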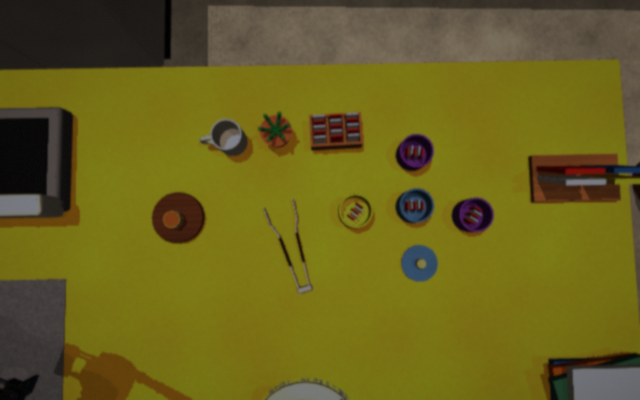

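View pics/side0.png

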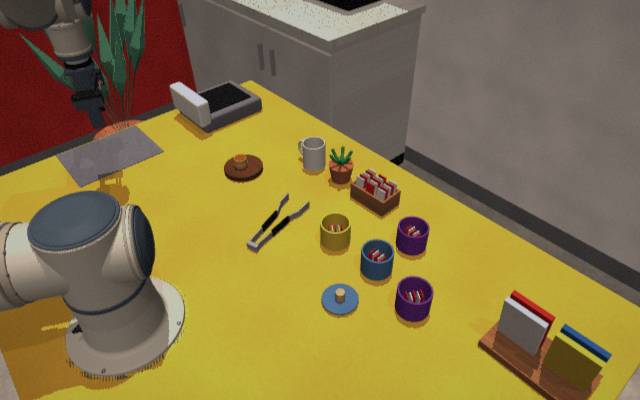

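The top view shows the lid with its knob at (421,264), the blue pot at (414,206), the tongs with tail at (305,289) and tips at (267,213)/(295,205), and the scone at (173,219). The side view agrees. Next I'll take coarse positions from the top view.

```bash
cat > h.py <<'E'
from rig import arm
import cv2,numpy as np
def ray(n,px,cal=None):
    c=cal or arm.get_calibration(n);K=np.array(c["intrinsics"]);T=np.array(c["cam_to_world"])
    p=np.atleast_2d(np.array(px,float));u=(p-K[:2,2])/K[0,0]
    if n=="wrist":
        r=np.linalg.norm(u,axis=1,keepdims=True)+1e-12;d=np.hstack([u/r*np.sin(r),np.cos(r)])
    else:d=np.hstack([u,np.ones((len(u),1))])
    return T[:3,3],d@T[:3,:3].T
def onplane(n,px,z,cal=None):
    o,d=ray(n,px,cal);return (o+d*((z-o[2])/d[:,2])[:,None])[:,:2]
def blobs(img,lo,hi,amin=30):
    m=cv2.inRange(cv2.cvtColor(img,cv2.COLOR_RGB2HSV),lo,hi)
    return sorted([c for c in cv2.findContours(m,cv2.RETR_EXTERNAL,cv2.CHAIN_APPROX_NONE)[0] if cv2.contourArea(c)>amin],key=cv2.contourArea,reverse=True)
def circ(xy):
    # algebraic circle fit
    A=np.c_[2*xy,np.ones(len(xy))];s=np.linalg.lstsq(A,(xy**2).sum(1),rcond=None)[0]
    return s[:2],np.sqrt(s[2]+s[:2]@s[:2])
def down(yaw):  # tool y (closing) along world angle yaw (deg)
    a=np.radians(yaw);y=np.array([np.cos(a),np.sin(a),0]);z=np.array([0,0,-1.]);return np.c_[np.cross(y,z),y,z]
def save(name,img):cv2.imwrite(f"pics/{name}.png",img[:,:,::-1])
E
python3 - <<'E'
from h import *
im=arm.snapshot("top")
def show(lab,lo,hi,z,a=30):
    for c in blobs(im,lo,hi,a)[:8]:
        e=cv2.minEnclosingCircle(c);print(lab,np.round(e[0]),round(e[1],1),cv2.contourArea(c),onplane("top",e[0],z).round(3))
show("blue",(95,80,50),(115,255,255),.05)
show("dark",(0,0,0),(180,255,45),.013,20)
for nm,p in dict(tail=(305,289),t1=(267,213),t2=(295,205),g1=(285,250),g2=(301,248)).items():print(nm,onplane("top",p,.013))
print("scone",onplane("top",(173,219),.045))
for p in[(421,264),(414,206),(292,249),(173,219)]:print(p,im[p[1],p[0]])
E
```

```text
blue [419. 263.] 17.4 887.0 [[ 0.427 -0.286]]
blue [416. 205.] 16.9 816.0 [[ 0.568 -0.283]]
blue [626. 170.] 12.7 108.5 [[ 0.646 -0.81 ]]
dark [86. 34.] 92.0 11238.0 [[1.036 0.56 ]]
dark [ 38. 161.] 57.6 4879.0 [[0.701 0.672]]
dark [595. 377.] 49.2 980.5 [[ 0.138 -0.718]]
dark [ 20. 387.] 22.9 683.0 [[0.141 0.698]]
dark [478. 214.] 14.8 222.0 [[ 0.545 -0.447]]
dark [557. 172.] 19.5 196.5 [[ 0.647 -0.656]]
dark [417. 149.] 14.5 187.0 [[ 0.714 -0.3  ]]
dark [225. 133.] 12.4 156.5 [[0.765 0.195]]
tail [[ 0.36473983 -0.00573611]]
t1 [[0.55688778 0.087851  ]]
t2 [[0.5759217  0.01651689]]
g1 [[0.46268835 0.04321911]]
g2 [[0.46694024 0.00281583]]
scone [[0.54475782 0.31532047]]
(421, 264) [127 121  68]
(414, 206) [63 16 15]
(292, 249) [128 123  21]
(173, 219) [118  57  21]
```

```bash
python3 - <<'E'
from h import *
R=down(90)
for nm,p,z in(("pot",(.63,-.283,.22),.07),("lid",(.48,-.286,.2),.013)):
    arm.move_to(p,R); arm.sleep(.3)
    cal=arm.get_calibration("wrist");im=arm.snapshot("wrist");save("w_"+nm,im)
    print(nm,arm.current_t(),np.round(cal["cam_to_world"],3)[:3,3])
    for c in blobs(im,(95,80,40),(118,255,255),300)[:4]:
        pts=c[:,0,:];xy=onplane("wrist",pts,z,cal);h=cv2.convexHull(xy.astype(np.float32))[:,0]
        q,r=circ(xy);e=cv2.minEnclosingCircle(xy.astype(np.float32));print(pts.mean(0).round(),"circ",q.round(4),r.round(4),"encl",np.round(e[0],4),round(e[1],4))
E
cd pics; python3 -c "
import cv2,numpy as np
cv2.imwrite('w2.png',cv2.resize(np.hstack([cv2.imread('w_pot.png'),cv2.imread('w_lid.png')]),(800,250)))"
```

```text
pot 3.825 [ 0.563 -0.282  0.391]
[325. 127.] circ [ 0.5657 -0.2814] 0.0403 encl [ 0.5657 -0.2815] 0.0411
[314.  20.] circ [ 0.4513 -0.2927] 0.0312 encl [ 0.445  -0.2926] 0.0385
[10. 48.] circ [ 0.3797 -0.8002] 0.0652 encl [ 0.372  -0.8015] 0.1017
lid 4.8333 [ 0.413 -0.286  0.371]
[316. 133.] circ [ 0.4229 -0.2946] 0.0443 encl [ 0.4231 -0.2947] 0.0452
[327. 238.] circ [ 0.5483 -0.2815] 0.0278 encl [ 0.5627 -0.2813] 0.0417
[327. 286.] circ [ 0.615 -0.281] 0.0317 encl [ 0.6078 -0.281 ] 0.0459
[ 7. 82.] circ [ 0.2819 -0.8613] 0.0517 encl [ 0.2804 -0.8617] 0.0764
```

View pics/w2.png

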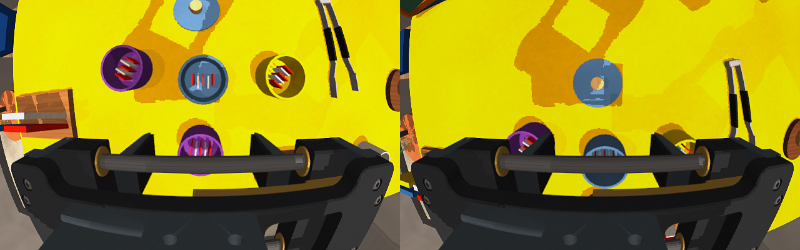

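The wrist views show the pot's rim at about (202,79) and the lid at (598,83), both clear of their neighbours, and the fitted radii match. Now I'll grasp the lid and place it.

```bash
python3 - <<'E'
from h import *
R=down(90);L=(.423,-.2947);P=(.5657,-.2815)
arm.move_to((*L,.08),R);arm.move_l((*L,.0165),R,.1)
arm.grip(.0);print("w",arm.current_width(),arm.current_force())
arm.move_l((*L,.12),R,.15);arm.move_l((*P,.12),R,.15)
f0=np.array(arm.current_force());arm.move_l((*P,.083),R,.08)
z=.083
while z>.074:
    z-=.001;arm.move_l((*P,z),R,.02);f=np.array(arm.current_force())-f0
    if f[2]>4:break
print("z",z,f,arm.current_width())
arm.grip(.045);arm.move_l((*P,.14),R,.12)
arm.move_to((P[0]+.065,P[1],.22),R);arm.sleep(.2)
cal=arm.get_calibration("wrist");im=arm.snapshot("wrist");save("lidon",im);cv2.imwrite("pics/lidon_c.png",im[40:240,160:560,::-1])
for c in blobs(im,(95,80,40),(118,255,255),300)[:2]:
    xy=onplane("wrist",c[:,0,:],.075,cal);q,r=circ(xy);print(q.round(4),r.round(4))
# tongs coarse from wrist too
print(arm.current_t())
im=arm.snapshot("side");cv2.imwrite("pics/lidon_s.png",np.hstack([cv2.imread("pics/lidon_c.png"),cv2.resize(im[200:300,330:430,::-1],(200,200))]))
E
```

```text
w 0.02308333193193381 [ 0.00531381 -0.11405604 -0.1518475 ]
z 0.078 [-1.94281744  1.08395396  6.78970605] 0.023334132408356904
[ 0.5657 -0.2813] 0.0444
[ 0.3844 -0.789 ] 0.0621
13.0083
```

View pics/lidon_s.png

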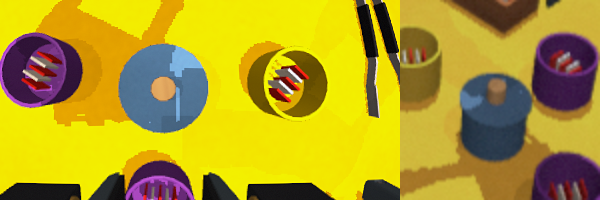

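The lid is seated flat and centred, within about 0.2 mm of the pot. Next I'll measure the tongs and scone up close.

```bash
python3 - <<'E'
from h import *
h=np.radians(16);d=np.array([np.cos(h),np.sin(h)]);R=down(106)
arm.grip(.091)
g=np.array([.464,.023]);cam=g+.0*d
arm.move_to((*(cam+.067*d),.24),R);arm.sleep(.2)
cal=arm.get_calibration("wrist");im=arm.snapshot("wrist");save("tongs",im)
for c in blobs(im,(0,0,0),(180,255,60),150)[:6]:
    p=c[:,0,:];xy=onplane("wrist",p,.026,cal);(q,s,a)=cv2.minAreaRect(xy.astype(np.float32)*1000);print(p.mean(0).round(),np.round(q,1),np.round(s,1),round(a,1))
# scone: camera above it
S=np.array([.545,.315]);h=np.radians(30);d=np.array([np.cos(h),np.sin(h)]);R=down(120)
arm.move_to((*(S+.067*d),.24),R);arm.sleep(.2)
cal=arm.get_calibration("wrist");im2=arm.snapshot("wrist");save("scone",im2);print(arm.current_t())
for lo,hi in(((8,100,100),(18,255,255)),((0,80,20),(14,255,110))):
  for c in blobs(im2,lo,hi,300)[:5]:
    xy=onplane("wrist",c[:,0,:],.054 if hi[0]==18 else .02,cal);q,r=circ(xy);print(hi[0],c[:,0].mean(0).round(),q.round(4),r.round(4))
cv2.imwrite("pics/ts.png",cv2.resize(np.hstack([im,im2])[:,:,::-1],(800,250),interpolation=cv2.INTER_AREA))
E
```

```text
[322. 298.] [840.2 110.6] [ 594.2 1541.5] 17.5
[ 58. 116.] [ 536.7 -410. ] [85.4 98.6] 10.8
[118. 146.] [ 561.3 -258.9] [81.9 66.7] 15.8
[ 33. 116.] [ 551.  -487.2] [81.9 73.2] 9.4
[341. 124.] [458.   42.9] [72.7  5.8] 20.0
[310. 124.] [469.    6.4] [73.6  5.7] 12.5
16.875
18 [321. 157.] [0.5759 0.3284] 0.0344
18 [325. 132.] [0.5593 0.3216] 0.0322
18 [ 99. 178.] [0.7582 0.0585] 0.0332
14 [322. 119.] [0.5395 0.3089] 0.0554
14 [ 63. 135.] [ 0.7538 -0.0895] 0.0633
14 [595. 379.] [0.6585 1.3502] 0.1441
14 [634. 255.] [0.3907 1.0416] 0.0669
14 [116. 172.] [0.7499 0.0671] 0.0287
```

View pics/ts.png

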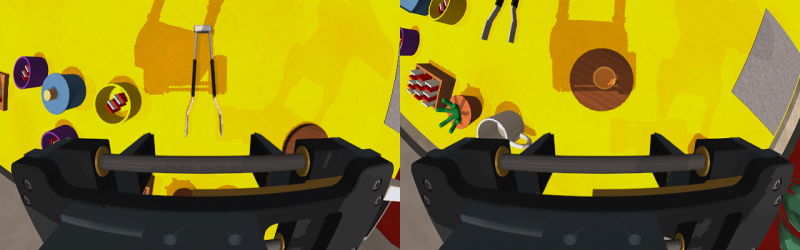

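The left view shows the tongs with tail at (203,28) and grips near (203,78). The right view shows the scone at (603,77) on its board. I'll segment the scone from the saved picture.

```bash
python3 - <<'E'
from h import *
im=cv2.imread("pics/scone.png")[:,:,::-1].copy()
hsv=cv2.cvtColor(im,cv2.COLOR_RGB2HSV)
print("row",[tuple(map(int,hsv[123,x])) for x in range(270,385,6)])
print("col",[tuple(map(int,hsv[y,325])) for y in range(70,180,6)])
cal=arm.get_calibration("wrist")
g=cv2.medianBlur(im[:,:,0].copy(),3)[80:170,280:370]
for c in (cv2.HoughCircles(g,cv2.HOUGH_GRADIENT,1,15,param1=80,param2=12,minRadius=14,maxRadius=30)[0][:4]):print(c[:2]+[280,80],c[2],onplane("wrist",c[:2]+[280,80],.054,cal).round(4))
cv2.imwrite("pics/sc.png",cv2.resize(im[60:190,250:400,::-1],(600,520)))
E
```

```text
row [(21, 255, 208), (11, 187, 97), (10, 185, 95), (11, 186, 93), (10, 186, 104), (11, 184, 94), (11, 184, 90), (14, 208, 152), (13, 200, 154), (13, 205, 153), (13, 203, 156), (13, 205, 153), (13, 209, 151), (11, 190, 138), (10, 185, 95), (11, 187, 97), (11, 184, 90), (14, 199, 95), (29, 255, 227), (29, 255, 226)]
col [(21, 255, 203), (21, 255, 180), (10, 186, 89), (10, 187, 86), (10, 179, 94), (10, 183, 89), (14, 191, 119), (13, 202, 155), (14, 204, 155), (13, 204, 154), (13, 207, 153), (13, 208, 151), (16, 192, 157), (11, 183, 145), (11, 185, 139), (11, 187, 139), (11, 186, 133), (11, 187, 147), (28, 255, 190)]
[325.5 124.5] 18.2 [[0.5442 0.3164]]
```

View pics/sc.png

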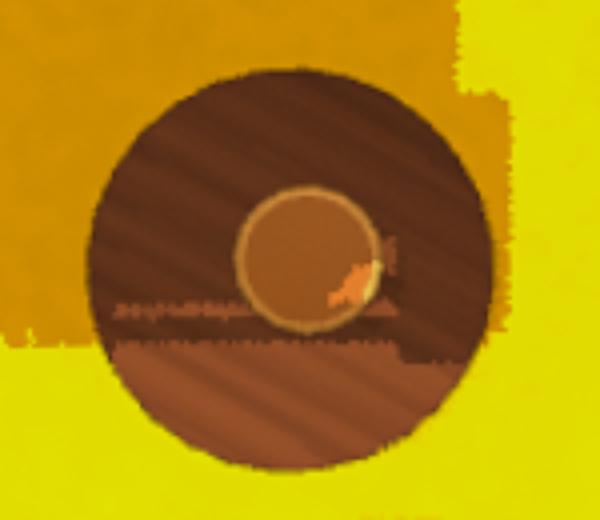

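```bash
python3 - <<'E'
from h import *
G=(.4635,.0247);S=np.array([.5436,.3174]);R=down(106.25);R2=down(120);d=np.array([np.cos(np.pi/6),.5])
arm.move_to((*G,.12),R);arm.move_l((*G,.0035),R,.1)
arm.grip(.040);print("w",arm.current_width(),arm.current_grasp_force())
arm.move_l((*G,.15),R,.1);print("w",arm.current_width(),arm.current_grasp_force(),arm.current_force())
T=S-.1*d
arm.move_to((*T,.15),R2);arm.move_l((*T,.085),R2,.1);arm.sleep(.2)
ims=[arm.snapshot(n)[:,:,::-1] for n in("top","side")]
o=np.hstack([cv2.resize(ims[0][150:290,130:330],(400,280)),cv2.resize(ims[1][100:240,180:380],(400,280))])
cv2.imwrite("pics/pre.png",o);print("w",arm.current_width(),arm.current_grasp_force(),arm.current_t())
E
```

```text
w 0.04029251578884737 6.717810183763504
w 0.04018523317587757 6.215483844280243 [-0.1788743   0.34964988 -1.46371678]
w 0.04002027963760055 6.215406954288483 24.15
```

View pics/pre.png

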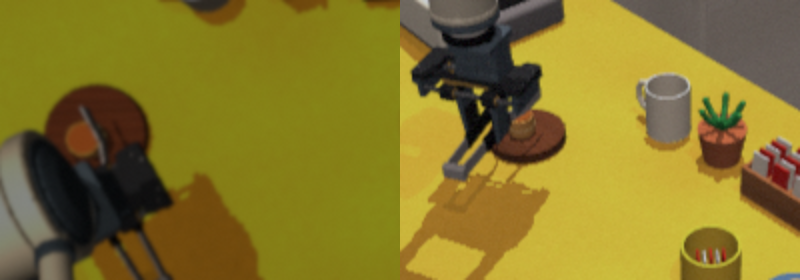

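The top view shows the scone at (82,138) and the right-hand pad at (92,135), which fits the tips straddling it. The side view shows the tongs level. I'll descend in steps with a force check, then close and lift.

```bash
python3 - <<'E'
from h import *
S=np.array([.5436,.3174]);R2=down(120);d=np.array([np.cos(np.pi/6),.5]);T=S-.1*d
f0=np.array(arm.current_force());ok=True
for z in np.arange(.080,.0285,-.005).tolist()+[.029]:
    arm.move_l((*T,z),R2,.06);f=np.array(arm.current_force())-f0
    if np.linalg.norm(f)>1.5:ok=False;print("contact",z,f);break
if ok:
    arm.grip(.026);print("w",arm.current_width(),arm.current_grasp_force(),np.array(arm.current_force())-f0)
    arm.move_l((*T,.06),R2,.05);arm.move_l((*T,.18),R2,.08);arm.sleep(.5)
    print("w",arm.current_width(),arm.current_grasp_force(),np.array(arm.current_force())-f0)
ims=[arm.snapshot(n)[:,:,::-1] for n in("top","side")]
o=np.hstack([cv2.resize(ims[0][150:290,130:330],(400,280)),cv2.resize(ims[1][60:200,180:380],(400,280))])
cv2.imwrite("pics/up.png",o);print(arm.current_t())
E
```

```text
w 0.03175125730998486 29.989888072013855 [-0.19342323  0.57977421  0.65237462]
w 0.03135896199333543 29.989105761051178 [ 0.52977364  0.30360295 -0.13564282]
30.4583
```

View pics/up.png

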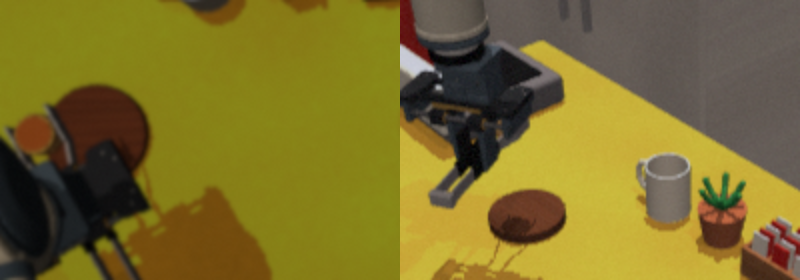

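The scone is in the tongs between the pads, at (35,135) in the top view. The board is empty, and the tongs have been lifted 15 cm.

```bash
python3 -c "
from rig import arm
print(arm.current_width(),arm.sign_off())"
```

```text
the job is handed in; nothing more can be done
0.03193532836786237 None
```

The lid is seated level on the sugar pot and the scone is held in the tongs about 15 cm above its board; I handed the job in at about 30 s of the 64 s limit, and no verdict was returned.

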